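Clear the squeezed orange halves

TASK

Gather every squeezed orange half from the chopping board into the carrying tray while the tray stands on its mat, then lift the tray by its bar and tip them all into the scrap bin that already has an orange half in it, not the one with the tin. Should one miss, put it in that bin too; then set the empty tray back down level in the middle of its mat, and leave everything else where it is.

Things in the scene. Friction and masses are not known exactly. Their poses are not given: they have to be found in the camera images.
- board: pale wooden chopping board, fixed, 190 x 420 mm (its x, y) and 5 mm thick; origin under its centre, its top at z = 5 mm.
- mat: dark rubber mat, fixed, 190 x 320 mm (its x, y) and 3 mm thick, where the tray belongs; origin under its centre, its top at z = 3 mm.
- tray: white plastic carrying tray, loose, 350 g, 150 x 300 mm (its x, y). Origin under the centre of its floor. Floor 5 mm thick, flat for 250 mm along y, then rising at 12 degrees (5 mm) to open mouths at y = +/-150 mm: it can be tipped over either end. Side walls 45 mm high, 5 mm thick, at x = +/-72.5 mm. It starts level on the mat, axes within 6 degrees of the mat's.
- tray_bar (a point): centre of the tray's wooden carrying bar, 112 mm above the tray's underside, axes as the tray's. The bar runs 140 mm along x above the tray's middle; section 12 mm (y) by 26 mm high, flat-sided, so the tray hangs level from it and turns with the gripper.
- tray_in (a point): centre of the tray's inner floor, 5 mm above its underside. On each side of the bar is a bay with room for three halves lying flat: two side by side near the mouth (centres at x = +/-34, y = +/-108 mm from here) and one nearer the bar (x = 0, y = +/-57 mm).
- bin_left: the square steel scrap bin on the robot's left, fixed, open at the top, 210 x 210 mm outside, 105 mm high, walls and floor 4 mm; origin under its centre.
- bin_right: the square steel scrap bin on the robot's right, fixed, open at the top, 210 x 210 mm outside, 105 mm high, walls and floor 4 mm; origin under its centre.
- peel: squeezed orange half thrown away earlier, same shape as the others; it lies in one of the two bins (either one) and marks it as the peel bin. Origin at the centre of its cut face.
- tin: empty upright food tin, 68 mm dia, 60 mm high, in the other bin, which is the metal bin; origin under its centre.
- half1: squeezed orange half on the board (may be absent: None from the start), 50 g, solid, cut face down: round, 60 mm dia, straight-sided for the lowest 14 mm, domed above, 36 mm high. Origin at the centre of the cut face, z towards the dome.
- half2: squeezed orange half on the board (may be absent: None from the start), 50 g, solid, cut face down: round, 60 mm dia, straight-sided for the lowest 14 mm, domed above, 36 mm high. Origin at the centre of the cut face, z towards the dome.
- half3: squeezed orange half on the board (may be absent: None from the start), 50 g, solid, cut face down: round, 60 mm dia, straight-sided for the lowest 14 mm, domed above, 36 mm high. Origin at the centre of the cut face, z towards the dome.
- half4: squeezed orange half on the board (may be absent: None from the start), 50 g, solid, cut face down: round, 60 mm dia, straight-sided for the lowest 14 mm, domed above, 36 mm high. Origin at the centre of the cut face, z towards the dome.
- half5: squeezed orange half on the board (may be absent: None from the start), 50 g, solid, cut face down: round, 60 mm dia, straight-sided for the lowest 14 mm, domed above, 36 mm high. Origin at the centre of the cut face, z towards the dome.
- juicer: bystander, leave it alone: hand juicer, a clear round jug (110 mm dia) with a green reamer on top, 118 mm high; origin under its centre.
- bowl: bystander, leave it alone: steel bowl upside down, 132 mm dia, 62 mm high; origin under its centre.
- salt: bystander, leave it alone: small glass salt jar with steel cap at the far edge of the board, 48 mm dia, 60 mm high; origin under its centre.
Mind the look-alikes: they are no part of the job. Leave any pink look-alike of the peel alone.

How it is judged (in metres and radians):
On the way, in this order (a step that is already met when the one before it is completed fails the run):
1. all the halves that are there lie in the tray, which stands level on its mat (x of half1 in the frame of tray between -0.07 and 0.07 m and y of half1 in the frame of tray between -0.15 and 0.15 m and z of half1 in the frame of tray between 0 and 0.08 m and x of half2 in the frame of tray between -0.07 and 0.07 m and y of half2 in the frame of tray between -0.15 and 0.15 m and z of half2 in the frame of tray between 0 and 0.08 m and x of half3 in the frame of tray between -0.07 and 0.07 m and y of half3 in the frame of tray between -0.15 and 0.15 m and z of half3 in the frame of tray between 0 and 0.08 m and x of half4 in the frame of tray between -0.07 and 0.07 m and y of half4 in the frame of tray between -0.15 and 0.15 m and z of half4 in the frame of tray between 0 and 0.08 m and x of half5 in the frame of tray between -0.07 and 0.07 m and y of half5 in the frame of tray between -0.15 and 0.15 m and z of half5 in the frame of tray between 0 and 0.08 m and angle between tray's own z axis and vertical below 0.12 rad and height (world z) of tray below 0.02 m and horizontal distance between tray and mat below 0.08 m), for 0.3 s.
2. the tray is tipped (more than 35 degrees) above the peel bin, with the halves coming out over that bin (((horizontal distance between peel and bin_left below 0.12 m and angle between tray's own z axis and vertical above 0.61 rad and height (world z) of tray_bar above 0.15 m and horizontal distance between tray_bar and bin_left below 0.22 m and horizontal distance between each of half1, half2, half3, half4, half5 and bin_left below 0.3 m) or (horizontal distance between peel and bin_right below 0.12 m and angle between tray's own z axis and vertical above 0.61 rad and height (world z) of tray_bar above 0.15 m and horizontal distance between tray_bar and bin_right below 0.22 m and horizontal distance between each of half1, half2, half3, half4, half5 and bin_right below 0.3 m))), for 0.05 s.
At the end, for the whole second after the job is handed in: Every half that is there lies at rest inside the bin that holds the earlier orange half (within 120 mm of the bin's centre, below its rim), and the tray stands level and at rest on its mat, its centre within 50 mm of the mat's (((horizontal distance between peel and bin_left below 0.12 m and (horizontal distance between half1 and bin_left below 0.12 m and height (world z) of half1 below 0.095 m) and (horizontal distance between half2 and bin_left below 0.12 m and height (world z) of half2 below 0.095 m) and (horizontal distance between half3 and bin_left below 0.12 m and height (world z) of half3 below 0.095 m) and (horizontal distance between half4 and bin_left below 0.12 m and height (world z) of half4 below 0.095 m) and (horizontal distance between half5 and bin_left below 0.12 m and height (world z) of half5 below 0.095 m)) or (horizontal distance between peel and bin_right below 0.12 m and (horizontal distance between half1 and bin_right below 0.12 m and height (world z) of half1 below 0.095 m) and (horizontal distance between half2 and bin_right below 0.12 m and height (world z) of half2 below 0.095 m) and (horizontal distance between half3 and bin_right below 0.12 m and height (world z) of half3 below 0.095 m) and (horizontal distance between half4 and bin_right below 0.12 m and height (world z) of half4 below 0.095 m) and (horizontal distance between half5 and bin_right below 0.12 m and height (world z) of half5 below 0.095 m))) and horizontal distance between tray and mat below 0.05 m and angle between tray's own z axis and vertical below 0.1 rad and height (world z) of tray below 0.015 m and linear speed of tray below 0.03 m/s and linear speed of each of half1, half2, half3, half4, half5 below 0.05 m/s); the robot touches nothing.
It fails at once if a bystander (juicer, bowl, salt jar) is moved more than 60 mm (distance of any of juicer, bowl, salt from where it was at the start of the episode above 0.06 m).
It fails at once if the earlier orange half is taken out of its bin (distance of peel from where it was at the start of the episode above 0.22 m).
It fails at once if the tin is taken out of its bin (distance of tin from where it was at the start of the episode above 0.22 m).
Of half1, half2, half3, half4, half5 only 3 to 5 are there at a start; the rules pass over those that are not, and their reading is None.
At some moment in a run one of half1, half2, half3, half4, half5 may be knocked a few centimetres aside while the robot is not near it.
It also fails if it takes over 210 s, if anything falls off the work surface, if the arm or the gripper's body presses on something with over 40 N, if the wrist force passes 120 N, or if a joint passes its speed limit or range.

ROBOT

A 6-joint arm with a two-finger parallel gripper is mounted at the origin on the work surface. World frame = base frame: x ahead of the robot, y to its left, z up, the work surface at z = 0. Lengths are in mm, angles in rad, forces in N, time in s.
With the tool pointing down it reaches from about 350 to 975 mm from the base axis. Payload 7.1 kg.
Tool frame: the origin (TCP) lies at the very end of the fingers, on their centre line; the grasp point (between the pads) lies 19 mm behind it; z points along the fingers, y is the line along which they close (so a half turn about z gives the same grasp; the last joint's range is limited). The gripper opens to 88 mm and grips with 3 to 60 N. Pads are 20 mm wide; open, the fingers measure 115 mm over their backs; the gripper's body (75 mm by 178 mm) begins 61 mm behind the grasp point.
Start: joints at [-1.309, 0.423, 1.63, -0, 1.089, -0.019], TCP at [173.221, -600.499, 222.675] pointing down, gripper open.
Joint ranges: [-3, 3], [-0.9, 2.11], [0.09, 2.58], [-1.31, 4.45], [0.11, 2.69], [-2.54, 2.54]. Speed limits (rad/s): [2.39, 2.39, 3.01, 3.14, 3.14, 3.14].

INTERFACE

Orientations are given as a rotation vector (axis times angle).
In Python, from workcell import ctrl, optics gives the robot as it stands.
- The arm moves only by the shell command python3 -m jog 'ROWS'. ROWS is JSON, a list of rows, each a list of 7 numbers: the shift along the tool's x, y, z in units of 40 mm (1.0 is 40 mm), then the turn, a rotation vector about the tool's x, y, z in units of 6 degrees (1.0 is 6 degrees), then the opening, from 0 (shut) to 1 (fully open). A call has 1 to 20 rows; each row shifts and turns the commanded pose from where the row before left it, along the tool's axes as they then stand; what a row does not reach is not made up. A row lasts 1/10 s, in which the tool goes at most 50 mm and 8.59 degrees, less where a joint would pass 70% of its speed; a pose out of reach is approached as far as the arm can. A call is refused whole if a number of a shift passes 1 or a number of a turn 1, either way. A call with a gripper value outside its range is refused whole. The fingers move at their own pace and stop on an object; the grip force is fixed at half the most. Time passes only in rows, so rows that do not move let the fingers close. It gives the time, the measured TCP pose, the force, the opening and the grip force at its end, in the units of the state.
- ctrl.get_obs(): the state, without advancing time (a new reading comes with each control period).
- optics.get_image(name): name is "scene" or "side" or "wrist"; returns the picture (400x640x3 uint8, red, green, blue); there is no depth.
- optics.camera_model(name): a dict with "fov_y" (degrees; the focal length in pixels is half the picture's height over the tangent of half this angle, whatever the lens; pixels are square), "cx", "cy" (the principal point, pixels), "view" (4x4, takes a point from world to camera coordinates); the wrist camera has in their place "hand_eye" (4x4, takes a point from camera to tool coordinates, whose origin is the TCP and whose axes are the flange's). Camera axes: x right, y up, looking along -z (the intrinsics and any distortion apply to the point x, -y, -z); pixel columns grow to the right and rows downward; lengths in mm; the calibration is good to about 2 mm. A picture is of the moment at which its call begins: read the wrist's pose just before it. camera_model takes no time and is no camera call.
- ctrl.close_job(): hands the job in; it is judged then, once.
Trained networks look in the newest picture that a camera, given by its name, has taken for a name from the list of things; names that differ only in an ending like _2 or _b are one class to them, and where a whole thing is asked for, a point or a joint stands for the part that bears it (a point fixed in the world has none). Each returns a list of dicts, best first, with "conf" (0 to 1); they miss things now and then, are a little off and sometimes report something else, mostly with a low value. They report only what shows in the picture. A call takes as long as a camera call. They do not tell look-alikes from the thing itself.
- optics.masks_of(target, camera): "pixels" (400x640 bool, what is visible of it) and "extent" ([centre column, centre row, width, height] in pixels, round what is visible of it).
The state is a dict: "t": time; "qpos": joint angles; "qvel": joint speeds; "joint_torque": joint torques, N m; "ee_pos": TCP position; "orientation": TCP orientation; "ft_force": force on the tool from outside, world axes, zero at the start; "moment": the same for the moment, N m; "width": finger opening in mm; "grasp_force": force on a finger pad.
Only numpy, scipy, OpenCV 4.12 (cv2) and the standard library are available. Lean on these libraries where they do the work, as an engineer would, in place of code of your own. Each camera call takes 0.05 s, during which the arm holds its last target. There are 200 camera calls.

## Working session

There is one attempt and no reset: what is moved stays moved. The work goes in short steps, Python scripts to look and compute and a shell command to move; the robot and the scene stay as the last step left them, time stands still between calls to the robot, and variables do not carry over. Pictures are saved under pics/ and viewed, at most 14 in all, crops included, and the job is handed in when it is done.

```bash
ls; mkdir -p pics
python3 - <<'E'
from workcell import ctrl, optics
import cv2, numpy as np
o=ctrl.get_obs(); print({k:np.round(v,3).tolist() for k,v in o.items()})
for c in ['scene','side']:
    im=optics.get_image(c); cv2.imwrite(f'pics/{c}0.png',im[:,:,::-1])
for c in ['scene','side','wrist']:
    print(c,{k:(np.round(v,4).tolist() if not isinstance(v,str) else v) for k,v in optics.camera_model(c).items()})
E
```

```text
pics
{'t': 0.0, 'qpos': [-1.309, 0.424, 1.631, 0.0, 1.089, -0.019], 'qvel': [0.002, 0.0, -0.001, -0.001, -0.001, 0.001], 'joint_torque': [-0.002, -54.463, -27.367, 0.064, 0.023, -0.0], 'ee_pos': [173.105, -599.998, 221.903], 'orientation': [-3.109, -0.439, 0.0], 'ft_force': [0.707, 0.396, -0.43], 'moment': [0.046, 0.053, 0.024], 'grasp_force': 0.0, 'width': 88.389}
scene {'fov_y': 44.3944, 'cx': 322.2776, 'cy': 198.1356, 'view': [[-0.8968, 0.4424, 0.0049, 461.414], [-0.2461, -0.508, 0.8254, 111.7273], [0.3677, 0.739, 0.5645, -1768.5948], [0.0, 0.0, 0.0, 1.0]]}
side {'fov_y': 50.5715, 'cx': 317.7761, 'cy': 199.7332, 'view': [[-0.9532, -0.3025, -0.0006, 556.121], [0.2305, -0.7277, 0.6461, -106.7565], [-0.1959, 0.6156, 0.7633, -1424.0678], [0.0, 0.0, 0.0, 1.0]]}
wrist {'fov_y': 67.4334, 'cx': 324.1773, 'cy': 199.3235, 'hand_eye': [[0.0003, 0.9607, 0.2774, 77.4716], [1.0, -0.0005, 0.0005, 0.3271], [0.0006, 0.2774, -0.9607, -160.8695], [0.0, 0.0, 0.0, 1.0]]}
```

View pics/scene0.png

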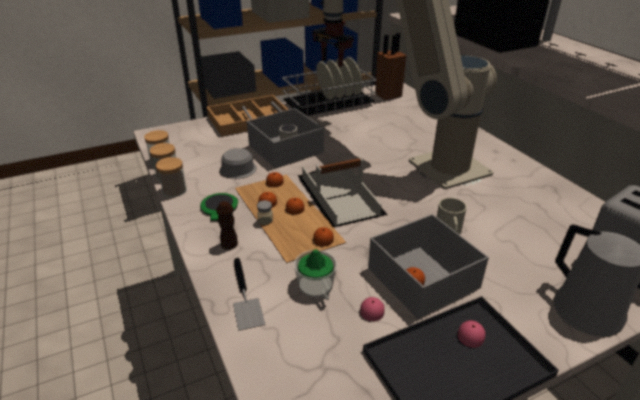

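View pics/side0.png

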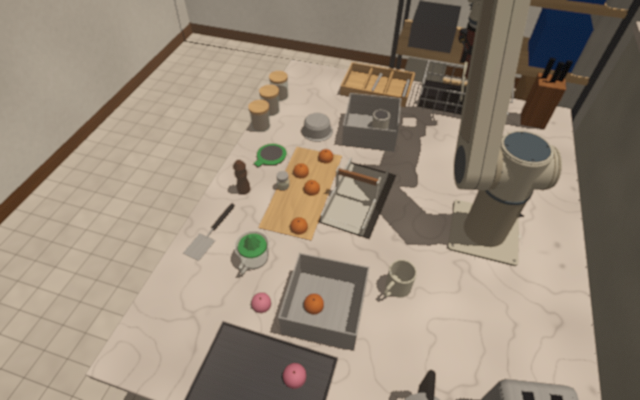

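The scene view shows four orange halves on the board, at (275,179), (268,200), (295,205) and (323,236). The bin at (427,262), on the robot's left, holds an orange half at (414,275). The tin is in the far bin at (288,132). The pink look-alikes are at (372,308) and (472,333) and get left alone. The side view agrees.

```bash
cat > h.py <<'E'
from workcell import ctrl, optics
import cv2, numpy as np
from scipy.spatial.transform import Rotation as R
def cam(c,obs=None):
    m=optics.camera_model(c); f=200/np.tan(np.radians(m['fov_y']/2))
    if 'view' in m: V=np.array(m['view'])
    else:
        T=np.eye(4); T[:3,:3]=R.from_rotvec(obs['orientation']).as_matrix(); T[:3,3]=obs['ee_pos']
        V=np.linalg.inv(T@np.array(m['hand_eye']))
    return f,m['cx'],m['cy'],V
def proj(C,P):
    f,cx,cy,V=C; p=np.atleast_2d(P)@V[:3,:3].T+V[:3,3]
    return np.c_[cx+f*p[:,0]/-p[:,2], cy-f*p[:,1]/-p[:,2]]
def ray(C,u):
    f,cx,cy,V=C; u=np.atleast_2d(u)
    d=np.c_[(u[:,0]-cx)/f,-(u[:,1]-cy)/f,-np.ones(len(u))]@V[:3,:3]
    return -V[:3,:3].T@V[:3,3],d
def onz(C,u,z):
    o,d=ray(C,u); return o+d*((z-o[2])/d[:,2])[:,None]
def cen(m):
    ys,xs=np.nonzero(m); return np.array([xs.mean(),ys.mean()])
def blob(r,k=0): return r[k]['pixels']
E
python3 - <<'E'
from h import *
for c in ['scene','side']:
    optics.get_image(c); C=cam(c)
    print('==',c)
    for n,z in [('half1',16),('peel',20),('bin_left',105),('bin_right',105),('tray',25),('tray_bar',112),('mat',3),('board',5),('juicer',60),('bowl',31),('salt',30),('tin',60)]:
        for r in optics.masks_of(n,c):
            if r['conf']<.3: continue
            u=cen(r['pixels']); print(n,round(r['conf'],2),u.round(1),int(r['pixels'].sum()),onz(C,u,z)[0].round(0)[:2])
            if n in('board','bin_left','tray','mat','tray_bar'):
                q=cv2.findContours(r['pixels'].astype(np.uint8),0,2)[0]; q=max(q,key=cv2.contourArea)
                a=cv2.approxPolyDP(q,4,True)[:,0]; print('   ',[ (tuple(int(v) for v in p),tuple(int(v) for v in onz(C,p,z if n!='tray' else 5)[0][:2])) for p in a])
    print(ctrl.get_obs()['t'])
E
```

```text
== scene
half1 0.8 [323.  237.1] 310 [599. 176.]
half1 0.76 [274.2 180. ] 223 [ 612. -171.]
half1 0.59 [295.  206.5] 238 [610.   2.]
half1 0.5 [268.5 198. ] 181 [668. -79.]
half1 0.3 [315.5 272.5] 1662 [682. 300.]
peel 0.7 [372.2 309.4] 522 [617. 479.]
peel 0.58 [471.3 334. ] 545 [453. 642.]
peel 0.52 [417.5 274.8] 205 [449. 428.]
bin_left 0.67 [289.4 220. ] 3561 [698. 169.]
    [((236, 189), (780, -40)), ((255, 216), (775, 111)), ((258, 196), (734, 22)), ((265, 191), (706, 6)), ((275, 194), (686, 34)), ((273, 221), (739, 153)), ((261, 226), (776, 160)), ((287, 262), (769, 322)), ((305, 250), (711, 300)), ((326, 250), (664, 323)), ((345, 242), (606, 317)), ((285, 175), (619, -50)), ((277, 188), (668, 7)), ((261, 181), (698, -50))]
bin_left 0.59 [426.6 264.2] 7838 [469. 477.]
    [((433, 215), (333, 320)), ((370, 240), (545, 338)), ((368, 268), (603, 426)), ((417, 317), (588, 604)), ((479, 288), (410, 595)), ((488, 259), (322, 527))]
bin_right 0.86 [285.4 138. ] 3035 [ 522. -279.]
bin_right 0.41 [315.3 272.8] 1709 [724. 387.]
tray 0.98 [342.7 191.6] 3222 [443.   4.]
    [((359, 157), 
[... 2330 characters left out ...]
, 173), (370, -55))]
mat 0.8 [377.8 203.9] 549 [363.  -9.]
    [((392, 174), (343, -168)), ((364, 237), (376, 145)), ((376, 222), (351, 71))]
board 0.83 [300.2 195.2] 3531 [638.  37.]
    [((296, 147), (737, -197)), ((286, 168), (734, -75)), ((289, 187), (689, 12)), ((275, 190), (733, 41)), ((259, 227), (723, 213)), ((311, 239), (541, 207)), ((340, 156), (556, -200)), ((334, 154), (581, -204)), ((324, 164), (602, -139)), ((316, 150), (655, -204))]
juicer 0.74 [251.8 249.5] 1185 [690. 336.]
bowl 0.98 [316.6 127.4] 704 [ 686. -306.]
salt 0.69 [311.  187.1] 205 [606.  10.]
salt 0.56 [281.8 179.8] 196 [718.   8.]
tin 0.85 [380.1 119.4] 279 [ 446. -398.]
tin 0.61 [378.2 204.6] 551 [357.  42.]
1.4
```

```bash
R="[0.5,-0.94,-0.09,0,0,0,1]"; python3 -m jog '[[0,0,-1,0,0,0.91,1],[0,0,-1,0,0,0.91,1],[0,0,-1,0,0,0.91,1],[0.5,-0.94,-0.09,0,0,0,1],[0.5,-0.94,-0.09,0,0,0,1],[0.5,-0.94,-0.09,0,0,0,1],[0.5,-0.94,-0.09,0,0,0,1],[0.5,-0.94,-0.09,0,0,0,1],[0.5,-0.94,-0.09,0,0,0,1],[0.5,-0.94,-0.09,0,0,0,1],[0.5,-0.94,-0.09,0,0,0,1],[0.5,-0.94,-0.09,0,0,0,1],[0.5,-0.94,-0.09,0,0,0,1],[0.5,-0.94,-0.09,0,0,0,1],[0.5,-0.94,-0.09,0,0,0,1],[0.5,-0.94,-0.09,0,0,0,1],[0.5,-0.94,-0.09,0,0,0,1],[0.5,-0.94,-0.09,0,0,0,1],[0.5,-0.94,-0.09,0,0,0,1],[0,0,0,0,0,0,1]]'
cat >> h.py <<'E'
def grab(c,name):
    o=ctrl.get_obs(); im=optics.get_image(c); cv2.imwrite(f'pics/{name}.png',im[:,:,::-1]); return cam(c,o),im,o
def go(target,yaw=None,o=None):
    "shift (tool units) from the measured pose to target; tool-z turn to bring tool x to world yaw (deg)"
    o=o or ctrl.get_obs(); M=R.from_rotvec(o['orientation']).as_matrix()
    d=M.T@(np.array(target)-o['ee_pos'])/40
    y0=np.degrees(np.arctan2(M[1,0],M[0,0])); s=f'shift {d.round(2)} yaw {y0:.1f} tilt {np.degrees(np.arccos(-M[2,2])):.1f}'
    if yaw is not None: s+=f' turnz {-(yaw-y0)/6:.2f}'
    print(s,'pos',np.round(o['ee_pos'],1))
E
python3 - <<'E'
from h import *
C,im,o=grab('wrist','w1'); go([500,0,400],0,o)
for r in optics.masks_of('half1','wrist'):
    if r['conf']>.25: u=cen(r['pixels']); print(round(r['conf'],2),u.round(0),r['pixels'].sum(),onz(C,u,20)[0].round(0)[:2])
E
```

```text
t: 3.4
ee_pos: [498.1, 3.1, 400.6]
orientation: [-3.14, 0.001, -0.002]
ft_force: [1.0, -0.2, 0.5]
width: 87.7
grasp_force: 0.0
shift [0.05 0.08 0.02] yaw -0.0 tilt 0.1 turnz -0.01 pos [498.1   3.1 400.6]
0.94 [327.  92.] 962 [610.  -1.]
0.9 [368.  50.] 1142 [674. -69.]
0.79 [427.  92.] 1084 [ 609. -171.]
0.74 [226. 100.] 1079 [598. 173.]
0.3 [557. 170.] 19832 [ 476. -421.]
```

View pics/w1.png

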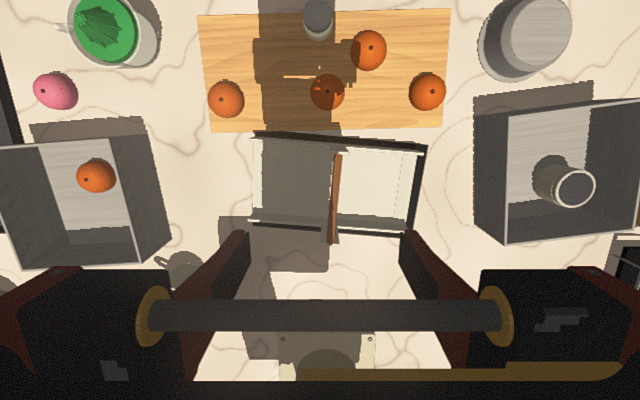

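The wrist view shows exactly four halves on the board: (226,99), (327,92), (368,50) and (427,92). The orange half at (96,176) is in the left bin and the tin at (572,188) is in the right one. The tray lies at about (338,185), turned a few degrees. The pink ball at (55,91) is a look-alike.

```bash
cat >> h.py <<'E'
def box(x0,x1,y0,y1,z0,z1): return np.array([[x,y,z] for x in(x0,x1) for y in(y0,y1) for z in(z0,z1)],float)
TRAY=[box(-75,75,-150,150,0,8),box(-75,-70,-150,150,0,50),box(70,75,-150,150,0,50),box(-70,70,-6,6,99,125),box(-75,-67,-10,10,40,125),box(67,75,-10,10,40,125)]
BIN=[box(-105,105,-105,105,0,105)]
def render(C,parts,p,z):
    a=p[2]; Rz=np.array([[np.cos(a),-np.sin(a),0],[np.sin(a),np.cos(a),0],[0,0,1]]); im=np.zeros((400,640),np.uint8)
    for b in parts:
        q=proj(C,b@Rz.T+[p[0],p[1],z]); cv2.fillConvexPoly(im,np.round(cv2.convexHull(q.astype(np.float32))*16).astype(int),1,shift=4)
    return im.astype(bool)
def fit(obs,parts,p0,z):
    from scipy.optimize import minimize
    f=lambda v:sum((render(C,parts,[v[0],v[1],v[2]/1000],z)^m).sum()/np.sqrt(m.sum()) for C,m in obs)
    v0=np.array([p0[0],p0[1],p0[2]*1000])
    r=minimize(f,v0,method='Nelder-Mead',options=dict(initial_simplex=[v0,v0+[15,0,0],v0+[0,15,0],v0+[0,0,60]],xatol=.1,fatol=.01,maxiter=300))
    return r.x.round(1),round(r.fun,1),[ (int((render(C,parts,[r.x[0],r.x[1],r.x[2]/1000],z)^m).sum()),int(m.sum())) for C,m in obs]
E
python3 - <<'E'
from h import *
o=ctrl.get_obs(); K={}
for c in ['scene','side','wrist']:
    optics.get_image(c); C=cam(c,o)
    for n in ['tray','bin_left']:
        rs=[r for r in optics.masks_of(n,c)]
        for r in rs: print(c,n,round(r['conf'],2),np.round(r['extent']).tolist())
        if n=='bin_left': rs=[r for r in rs if r['conf']>.4 and (c!='wrist' or r['extent'][0]<200) and (c!='scene' or r['extent'][0]>380)]
        if rs: K.setdefault(n,{})[c]=(C,rs[0]['pixels'])
for n,parts,p0,z in [('tray',TRAY,(450,0,.08),3),('bin_left',BIN,(430,434,.08),0)]:
    for sel in [list(K[n])]+[[c] for c in K[n]]:
        print(n,sel,fit([K[n][c] for c in sel],parts,p0,z))
E
```

```text
scene tray 0.74 [342.0, 194.0, 78.0, 69.0]
scene tray 0.35 [343.0, 201.0, 88.0, 45.0]
scene bin_left 0.69 [429.0, 268.0, 119.0, 106.0]
side tray 0.56 [355.0, 196.0, 67.0, 79.0]
side bin_left 0.7 [323.0, 302.0, 89.0, 97.0]
side bin_left 0.52 [376.0, 201.0, 47.0, 74.0]
wrist tray 0.77 [333.0, 190.0, 176.0, 105.0]
wrist bin_left 0.96 [86.0, 205.0, 166.0, 140.0]
wrist bin_left 0.72 [324.0, 90.0, 29.0, 38.0]
tray ['scene', 'side', 'wrist'] (array([447.8, -10.8, -75.7]), np.float64(13.9), [(286, 3211), (154, 3086), (719, 13818)])
tray ['scene'] (array([448.9, -11.9, -90.7]), np.float64(4.8), [(273, 3211)])
tray ['side'] (array([448.2, -16.6, -80.4]), np.float64(2.2), [(122, 3086)])
tray ['wrist'] (array([447.7,  -9.8, -74.9]), np.float64(5.8), [(686, 13818)])
bin_left ['scene', 'side', 'wrist'] (array([426.5, 425.8,  80.6]), np.float64(22.1), [(403, 7844), (435, 6243), (1641, 18500)])
bin_left ['scene'] (array([429.6, 427.8,  87.9]), np.float64(4.9), [(431, 7844)])
bin_left ['side'] (array([426.6, 424.6,  78.2]), np.float64(5.1), [(405, 6243)])
bin_left ['wrist'] (array([426. , 428.4,  89.6]), np.float64(11.6), [(1578, 18500)])
```

```bash
python3 -m jog '[[0,0,0.5,0,0,0.72,1],[0.24,-0.5,0.8,0,0,0,1],[0.24,-0.5,0.8,0,0,0,1],[0.24,-0.5,0.8,0,0,0,1],[0.24,-0.5,0.8,0,0,0,1],[0.24,-0.5,0.8,0,0,0,1],[0.24,-0.5,0.8,0,0,0,1],[0.24,-0.5,0.8,0,0,0,1],[0.24,-0.5,0.8,0,0,0,1],[0.24,-0.48,0.2,0,0,0,1],[0,0,0,0,0,0,1],[0,0,0,0,0,0,1]]'
python3 - <<'E'
from h import *
go([598,175,10],-4.3)
for c in ['scene','side']:
    optics.get_image(c); C=cam(c)
    print(c,[(round(r['conf'],2),onz(C,cen(r['pixels']),16)[0].round(0)[:2].tolist()) for r in optics.masks_of('half1',c) if r['conf']>.3])
E
```

```text
t: 5.15
ee_pos: [596.7, 170.9, 116.1]
orientation: [3.139, -0.126, -0.001]
ft_force: [0.6, 0.4, -0.2]
width: 88.1
grasp_force: 0.0
shift [ 0.02 -0.1   2.65] yaw -4.6 tilt 0.0 turnz -0.05 pos [596.7 170.9 116.1]
scene [(0.69, [609.0, -5.0]), (0.68, [611.0, -172.0]), (0.44, [668.0, -77.0])]
side [(0.66, [603.0, -3.0]), (0.59, [731.0, 2.0]), (0.5, [608.0, -175.0])]
```

```bash
python3 -m jog '[[0,-0.1,0.7,0,0,-0.05,1],[0,0,0.7,0,0,0,1],[0,0,0.7,0,0,0,1],[0,0,0.55,0,0,0,1],[0,0,0,0,0,0,1],[0,0,0,0,0,0,0.3],[0,0,0,0,0,0,0.3],[0,0,0,0,0,0,0.3],[0,0,0,0,0,0,0.3],[0,0,0,0,0,0,0.3],[0,0,0,0,0,0,0.3],[0,0,-0.5,0,0,0,0.3],[0,0,-0.8,0,0,0,0.3],[0,0,-0.8,0,0,0,0.3],[0,0,0,0,0,0,0.3]]'
python3 -c "
from h import *
print(ctrl.get_obs()['ee_pos']); go([490,94.6,90],-4.3)"
```

```text
t: 6.85
ee_pos: [600.1, 176.0, 98.8]
orientation: [-3.137, 0.118, -0.012]
ft_force: [0.8, -0.1, -0.9]
width: 58.9
grasp_force: 30.0
[600.0651822  176.00032213  98.80561186]
shift [-2.59  2.24  0.2 ] yaw -4.3 tilt 0.4 turnz -0.00 pos [600.1 176.   98.8]
```

```bash
python3 -m jog '[[-0.37,0.32,0,0,0,0,0.3],[-0.37,0.32,0,0,0,0,0.3],[-0.37,0.32,0,0,0,0,0.3],[-0.37,0.32,0,0,0,0,0.3],[-0.37,0.32,0,0,0,0,0.3],[-0.37,0.32,0,0,0,0,0.3],[-0.37,0.32,0,0,0,0,0.3],[0,0,0.6,0,0,0,0.3],[0,0,0,0,0,0,0.3],[0,0,0,0,0,0,0.3],[0,0,0,0,0,0,0.3]]'
python3 -c "
from h import *
go([490,94.6,16],-4.3)"
```

```text
t: 7.95
ee_pos: [487.7, 93.8, 70.7]
orientation: [-3.139, 0.118, -0.001]
ft_force: [0.9, 0.3, -1.0]
width: 58.5
grasp_force: 30.0
shift [ 0.06 -0.02  1.37] yaw -4.3 tilt 0.0 turnz 0.00 pos [487.7  93.8  70.7]
```

```bash
python3 -m jog '[[0.05,0,0.6,0,0,0,0.3],[0,0,0.5,0,0,0,0.3],[0,0,0.27,0,0,0,0.3],[0,0,0,0,0,0,0.3],[0,0,0,0,0,0,0.85],[0,0,0,0,0,0,0.85],[0,0,0,0,0,0,0.85],[0,0,-0.6,0,0,0,0.85],[0,0,-0.8,0,0,0,1],[0,0,-0.7,0,0,0,1],[0.4,0.27,0,0,0,0,1],[0.4,0.27,0,0,0,0,1],[0.4,0.27,0,0,0,0,1],[0.4,0.27,0,0,0,0,1],[0.4,0.27,0,0,0,0,1],[0.4,0.27,0,0,0,0,1],[0.4,0.27,0,0,0,0,1],[0.37,0.24,0,0,0,0,1],[0,0,0,0,0,0,1],[0,0,0,0,0,0,1]]'
python3 - <<'E'
from h import *
go([610,0,10],-4.3)
for c in ['scene','side']:
    optics.get_image(c); C=cam(c)
    print(c,[(round(r['conf'],2),cen(r['pixels']).round(0).tolist(),onz(C,cen(r['pixels']),16)[0].round(0)[:2].tolist()) for r in optics.masks_of('half1',c) if r['conf']>.3])
E
```

```text
t: 9.95
ee_pos: [608.5, -1.8, 98.0]
orientation: [-3.139, 0.12, 0.004]
ft_force: [-1.0, 0.5, 1.3]
width: 88.0
grasp_force: 0.0
shift [ 0.04 -0.05  2.2 ] yaw -4.4 tilt 0.1 turnz -0.02 pos [608.5  -1.8  98. ]
scene [(0.82, [295.0, 206.0], [611.0, 0.0]), (0.73, [344.0, 211.0], [484.0, 89.0]), (0.5, [274.0, 180.0], [613.0, -172.0]), (0.48, [269.0, 198.0], [668.0, -77.0])]
side [(0.72, [336.0, 215.0], [488.0, 92.0]), (0.65, [311.0, 188.0], [611.0, 0.0]), (0.56, [326.0, 155.0], [608.0, -178.0])]
```

```bash
python3 -m jog '[[0.04,-0.05,0.8,0,0,0,1],[0,0,0.8,0,0,0,1],[0,0,0.6,0,0,0,1],[0,0,0,0,0,0,1],[0,0,0,0,0,0,0.3],[0,0,0,0,0,0,0.3],[0,0,0,0,0,0,0.3],[0,0,0,0,0,0,0.3],[0,0,0,0,0,0,0.3],[0,0,0,0,0,0,0.3],[0,0,-0.5,0,0,0,0.3],[0,0,-0.8,0,0,0,0.3],[0,0,-0.8,0,0,0,0.3],[-0.1,-0.5,0,0,0,0,0.3],[-0.1,-0.5,0,0,0,0,0.3],[-0.1,-0.5,0,0,0,0,0.3],[-0.2,-0.5,0,0,0,0,0.3],[0,0,0,0,0,0,0.3],[0,0,0,0,0,0,0.3]]'
python3 -c "
from h import *
go([422.3,99.8,16],-4.3)"
```

```text
t: 12.05
ee_pos: [597.0, 82.1, 95.7]
orientation: [3.139, -0.116, 0.001]
ft_force: [-0.2, -1.2, -0.5]
width: 59.0
grasp_force: 30.0
shift [-4.39 -0.12  1.99] yaw -4.2 tilt 0.0 turnz 0.01 pos [597.   82.1  95.7]
```

```bash
python3 -m jog '[[-0.4,-0.02,0,0,0,0,0.3],[-0.4,-0.02,0,0,0,0,0.3],[-0.4,-0.02,0,0,0,0,0.3],[-0.4,-0.02,0,0,0,0,0.3],[-0.4,-0.02,0,0,0,0,0.3],[-0.4,-0.02,0,0,0,0,0.3],[-0.4,0,0,0,0,0,0.3],[-0.4,0,0,0,0,0,0.3],[-0.4,0,0,0,0,0,0.3],[-0.4,0,0,0,0,0,0.3],[-0.4,0,0.6,0,0,0,0.3],[0,0,0,0,0,0,0.3],[0,0,0,0,0,0,0.3]]'
python3 -c "
from h import *
go([421.5,99,16],-4.3)"
```

```text
t: 13.35
ee_pos: [422.4, 99.6, 71.7]
orientation: [3.139, -0.119, -0.0]
ft_force: [0.4, -0.4, 0.1]
width: 58.7
grasp_force: 30.0
shift [-0.02  0.02  1.39] yaw -4.3 tilt 0.0 turnz -0.01 pos [422.4  99.6  71.7]
```

```bash
python3 -m jog '[[0,0,0.6,0,0,0,0.3],[0,0,0.5,0,0,0,0.3],[0,0,0.29,0,0,0,0.3],[0,0,0,0,0,0,0.3],[0,0,0,0,0,0,0.85],[0,0,0,0,0,0,0.85],[0,0,0,0,0,0,0.85],[0,0,-0.6,0,0,0,0.85],[0,0,-1,0,0,0,1],[0,0,-1,0,0,0,1],[0,0,-1,0,0,0,1],[0,0,-0.5,0,0,-1,1],[0,0,0,0,0,-1,1],[0,0,0,0,0,-1,1],[0,0,0,0,0,-1,1],[0,0,0,0,0,-1,1],[0,0,0,0,0,-1,1],[0,0,0,0,0,-1,1],[0,0,0,0,0,-1,1],[0,0,0,0,0,-1,1]]'
python3 -m jog '[[0,0,0,0,0,-1,1],[0,0,0,0,0,-1,1],[0,0,0,0,0,-1,1],[0,0,0,0,0,-1,1],[0,0,0,0,0,-1,1],[0,0,0,0,0,-1,1],[0,0,0,0,0,0,1],[0,0,0,0,0,0,1]]'
python3 - <<'E'
from h import *
go([672,-72,10],85.7); print(ctrl.get_obs()['qpos'].round(2) if hasattr(ctrl.get_obs()['qpos'],'round') else ctrl.get_obs()['qpos'])
for c in ['scene','side']:
    optics.get_image(c); C=cam(c)
    print(c,[(round(r['conf'],2),cen(r['pixels']).round(0).tolist(),onz(C,cen(r['pixels']),16)[0].round(0)[:2].tolist()) for r in optics.masks_of('half1',c) if r['conf']>.3])
E
```

```text
t: 15.35
ee_pos: [421.7, 100.1, 180.3]
orientation: [2.848, 1.326, 0.001]
ft_force: [0.7, -0.1, 0.4]
width: 88.0
grasp_force: 0.0
t: 16.15
ee_pos: [421.7, 100.1, 180.1]
orientation: [2.306, 2.133, 0.001]
ft_force: [0.3, 0.0, 1.2]
width: 87.6
grasp_force: 0.0
shift [-3.8   6.57  4.26] yaw 85.5 tilt 0.0 turnz -0.03 pos [421.7 100.1 180.1]
[0.21 0.21 2.07 0.   0.86 0.28]
scene [(0.79, [274.0, 180.0], [611.0, -174.0]), (0.79, [363.0, 206.0], [418.0, 94.0]), (0.68, [344.0, 211.0], [485.0, 89.0]), (0.65, [268.0, 198.0], [669.0, -78.0]), (0.32, [315.0, 273.0], [684.0, 302.0])]
side [(0.75, [301.0, 170.0], [673.0, -70.0]), (0.71, [324.0, 155.0], [613.0, -176.0]), (0.71, [336.0, 214.0], [490.0, 90.0]), (0.7, [355.0, 220.0], [422.0, 97.0])]
```

```bash
python3 -m jog '[[-0.32,0.55,0,0,0,0,1],[-0.32,0.55,0,0,0,0,1],[-0.32,0.55,0,0,0,0,1],[-0.32,0.55,0,0,0,0,1],[-0.32,0.55,0,0,0,0,1],[-0.32,0.55,0,0,0,0,1],[-0.32,0.55,0,0,0,0,1],[-0.32,0.55,0,0,0,0,1],[-0.32,0.55,0,0,0,0,1],[-0.32,0.55,0,0,0,0,1],[-0.3,0.53,0,0,0,0,1],[-0.3,0.54,0,0,0,0,1],[0,0,0.8,0,0,0,1],[0,0,0.8,0,0,0,1],[0,0,0.5,0,0,0,1],[0,0,0,0,0,0,1],[0,0,0,0,0,0,1]]'
python3 -c "
from h import *
go([672,-72,10],85.7)"
```

```text
t: 18.05
ee_pos: [672.5, -71.2, 95.9]
orientation: [-2.304, -2.135, 0.001]
ft_force: [-0.3, 0.4, -0.7]
width: 87.7
grasp_force: 0.0
shift [-0.02 -0.01  2.15] yaw 85.7 tilt 0.0 turnz -0.01 pos [672.5 -71.2  95.9]
```

```bash
python3 -m jog '[[0,0,0.8,0,0,0,1],[0,0,0.8,0,0,0,1],[0,0,0.55,0,0,0,1],[0,0,0,0,0,0,1],[0,0,0,0,0,0,0.3],[0,0,0,0,0,0,0.3],[0,0,0,0,0,0,0.3],[0,0,0,0,0,0,0.3],[0,0,0,0,0,0,0.3],[0,0,0,0,0,0,0.3],[0,0,-0.5,0,0,0,0.3],[0,0,-0.9,0,0,0,0.3],[0,0,-0.9,0,0,0,0.3],[0,0,-0.9,0,0,0,0.3],[0,0,-0.9,0,0,0,0.3],[0,0,0,0,0,0,0.3],[0,0,0,0,0,0,0.3]]'
python3 -c "
from h import *
go([452.1,43.3,16],85.7)"
```

```text
t: 19.75
ee_pos: [672.7, -71.3, 174.9]
orientation: [2.302, 2.135, 0.002]
ft_force: [-0.1, 0.3, -1.0]
width: 58.7
grasp_force: 30.0
shift [ 2.44 -5.72  3.96] yaw 85.7 tilt 0.1 turnz -0.00 pos [672.7 -71.3 174.9]
```

```bash
python3 -m jog '[[0.22,-0.52,0,0,0,0,0.3],[0.22,-0.52,0,0,0,0,0.3],[0.22,-0.52,0,0,0,0,0.3],[0.22,-0.52,0,0,0,0,0.3],[0.22,-0.52,0,0,0,0,0.3],[0.22,-0.52,0,0,0,0,0.3],[0.22,-0.52,0,0,0,0,0.3],[0.22,-0.52,0,0,0,0,0.3],[0.22,-0.52,0,0,0,0,0.3],[0.22,-0.52,0,0,0,0,0.3],[0.24,-0.52,0,0,0,0,0.3],[0,0,0.9,0,0,0,0.3],[0,0,0.7,0,0,0,0.3],[0,0,0,0,0,0,0.3],[0,0,0,0,0,0,0.3]]'
python3 -c "
from h import *
go([452.1,43.3,16],85.7)"
```

```text
t: 21.25
ee_pos: [450.5, 43.2, 109.1]
orientation: [-2.302, -2.135, 0.004]
ft_force: [0.1, -0.4, -0.7]
width: 58.8
grasp_force: 30.0
shift [0.01 0.05 2.33] yaw 85.7 tilt 0.2 turnz -0.00 pos [450.5  43.2 109.1]
```

```bash
python3 -m jog '[[0,0.04,0.8,0,0,0,0.3],[0,0,0.8,0,0,0,0.3],[0,0,0.5,0,0,0,0.3],[0,0,0.23,0,0,0,0.3],[0,0,0,0,0,0,0.3],[0,0,0,0,0,0,0.85],[0,0,0,0,0,0,0.85],[0,0,0,0,0,0,0.85],[0,0,-0.6,0,0,0,0.85],[0,0,-0.9,0,0,0,0.85],[0,0,-0.9,0,0,0,1],[0,0,-0.9,0,0,0,1],[0,0,-0.9,0,0,0,1],[0,0,0,0,0,0,1],[0,0,0,0,0,0,1]]'
python3 - <<'E'
from h import *
go([610,-174,10],85.7)
for c in ['scene','side']:
    optics.get_image(c); C=cam(c)
    print(c,[(round(r['conf'],2),cen(r['pixels']).round(0).tolist(),onz(C,cen(r['pixels']),20)[0].round(0)[:2].tolist()) for r in optics.masks_of('half1',c) if r['conf']>.3])
E
```

```text
t: 22.75
ee_pos: [453.7, 43.2, 185.8]
orientation: [2.302, 2.135, 0.004]
ft_force: [-0.5, -0.4, -0.4]
width: 87.8
grasp_force: 0.0
shift [-5.12  4.29  4.41] yaw 85.7 tilt 0.2 turnz -0.00 pos [453.7  43.2 185.8]
scene [(0.83, [344.0, 211.0], [487.0, 93.0]), (0.68, [363.0, 207.0], [423.0, 102.0]), (0.5, [345.0, 199.0], [450.0, 37.0])]
side [(0.71, [349.0, 206.0], [454.0, 45.0]), (0.61, [324.0, 156.0], [611.0, -166.0]), (0.53, [355.0, 220.0], [421.0, 99.0])]
```

```bash
python3 -m jog '[[-0.51,0.43,0,0,0,0,1],[-0.51,0.43,0,0,0,0,1],[-0.51,0.43,0,0,0,0,1],[-0.51,0.43,0,0,0,0,1],[-0.51,0.43,0,0,0,0,1],[-0.51,0.43,0,0,0,0,1],[-0.51,0.43,0,0,0,0,1],[-0.51,0.43,0,0,0,0,1],[-0.51,0.43,0,0,0,0,1],[-0.51,0.43,0,0,0,0,1],[0,0,0.8,0,0,0,1],[0,0,0.8,0,0,0,1],[0,0,0.5,0,0,0,1],[0,0,0,0,0,0,1],[0,0,0,0,0,0,1]]'
python3 - <<'E'
from h import *
go([610,-173,10],85.7)
for c in ['scene','side']:
    optics.get_image(c); C=cam(c)
    print(c,[(round(r['conf'],2),cen(r['pixels']).round(0).tolist(),onz(C,cen(r['pixels']),20)[0].round(0)[:2].tolist()) for r in optics.masks_of('half1',c) if r['conf']>.3])
E
```

```text
t: 24.45
ee_pos: [608.9, -173.0, 99.7]
orientation: [-2.302, -2.135, 0.002]
ft_force: [1.1, -1.2, -0.1]
width: 87.9
grasp_force: 0.0
shift [0.   0.03 2.24] yaw 85.7 tilt 0.1 turnz -0.00 pos [ 608.9 -173.    99.7]
scene [(0.69, [346.0, 199.0], [450.0, 39.0]), (0.61, [274.0, 180.0], [613.0, -166.0]), (0.61, [344.0, 211.0], [487.0, 95.0]), (0.56, [363.0, 207.0], [423.0, 100.0])]
side [(0.82, [336.0, 215.0], [488.0, 95.0]), (0.77, [349.0, 206.0], [455.0, 43.0]), (0.72, [355.0, 220.0], [421.0, 100.0])]
```

```bash
python3 -m jog '[[0.02,0.03,0.8,0,0,0,1],[0,0,0.8,0,0,0,1],[0,0,0.64,0,0,0,1],[0,0,0,0,0,0,1],[0,0,0,0,0,0,0.3],[0,0,0,0,0,0,0.3],[0,0,0,0,0,0,0.3],[0,0,0,0,0,0,0.3],[0,0,0,0,0,0,0.3],[0,0,0,0,0,0,0.3],[0,0,-0.5,0,0,0,0.3],[0,0,-0.9,0,0,0,0.3],[0,0,-0.9,0,0,0,0.3],[0,0,-0.9,0,0,0,0.3],[0,0,-0.9,0,0,0,0.3],[0,0,0,0,0,0,0.3],[0,0,0,0,0,0,0.3]]'
python3 -c "
from h import *
go([443.7,-67.3,16],85.7)"
```

```text
t: 26.35
ee_pos: [610.9, -172.6, 176.1]
orientation: [2.302, 2.135, 0.002]
ft_force: [0.5, -0.0, -1.4]
width: 58.7
grasp_force: 30.0
shift [ 2.31 -4.38  3.99] yaw 85.7 tilt 0.1 turnz -0.00 pos [ 610.9 -172.6  176.1]
```

```bash
python3 -m jog '[[0.23,-0.44,0,0,0,0,0.3],[0.23,-0.44,0,0,0,0,0.3],[0.23,-0.44,0,0,0,0,0.3],[0.23,-0.44,0,0,0,0,0.3],[0.23,-0.44,0,0,0,0,0.3],[0.23,-0.44,0,0,0,0,0.3],[0.23,-0.44,0,0,0,0,0.3],[0.23,-0.44,0,0,0,0,0.3],[0.23,-0.44,0,0,0,0,0.3],[0.24,-0.42,0,0,0,0,0.3],[0,0,0.9,0,0,0,0.3],[0,0,0.7,0,0,0,0.3],[0,0,0,0,0,0,0.3],[0,0,0,0,0,0,0.3]]'
python3 -c "
from h import *
go([443.7,-67.3,16],85.7)"
```

```text
t: 27.75
ee_pos: [441.9, -67.0, 110.3]
orientation: [-2.302, -2.134, 0.003]
ft_force: [-0.4, 0.1, -0.5]
width: 58.9
grasp_force: 30.0
shift [-0.01  0.05  2.36] yaw 85.7 tilt 0.2 turnz -0.00 pos [441.9 -67.  110.3]
```

```bash
python3 -m jog '[[0,0.04,0.8,0,0,0,0.3],[0,0,0.8,0,0,0,0.3],[0,0,0.5,0,0,0,0.3],[0,0,0.25,0,0,0,0.3],[0,0,0,0,0,0,0.3],[0,0,0,0,0,0,0.85],[0,0,0,0,0,0,0.85],[0,0,0,0,0,0,0.85],[0,0,-0.6,0,0,0,0.85],[0,0,-1,0,0,0,0.85],[0,0,-1,0,0,0,1],[0,0,-1,0,0,0,1],[0,0,-1,0,0,0,1],[0,0,-1,0,0,1,1],[0,0,-1,0,0,1,1],[0,0,-1,0,0,1,1],[0,0,0,0,0,1,1],[0,0,0,0,0,1,1],[0,0,0,0,0,1,1],[0,0,0,0,0,1,1]]'
python3 -m jog '[[0,0,0,0,0,1,1],[0,0,0,0,0,1,1],[0,0,0,0,0,1,1],[0,0,0,0,0,1,1],[0,0,0,0,0,1,1],[0,0,0,0,0,1,1],[0,0,0,0,0,1,1],[0,0,0,0,0,1,1],[0,0,0,0,0,0,1],[0,0,0,0,0,0,1]]'
python3 - <<'E'
from h import *
go([448,-10.5,99],-4.3)
C,im,o=grab('wrist','w2')
r=optics.masks_of('tray','wrist')
print([(round(x['conf'],2),np.round(x['extent']).tolist()) for x in r])
if r: print(fit([(C,r[0]['pixels'])],TRAY,(448,-10,-.075),3))
print([(round(r['conf'],2),cen(r['pixels']).round(0).tolist(),onz(C,cen(r['pixels']),24)[0].round(0)[:2].tolist()) for r in optics.masks_of('half1','wrist') if r['conf']>.3])
E
```

```text
t: 29.75
ee_pos: [444.2, -67.2, 321.8]
orientation: [2.918, 1.162, 0.002]
ft_force: [-0.9, -0.2, -0.1]
width: 88.0
grasp_force: 0.0
t: 30.75
ee_pos: [444.3, -67.3, 321.5]
orientation: [3.139, -0.114, 0.001]
ft_force: [0.4, -0.4, 0.2]
width: 87.8
grasp_force: 0.0
shift [-0.01 -1.42  5.56] yaw -4.2 tilt 0.0 turnz 0.02 pos [444.3 -67.3 321.5]
[(0.75, [286.0, 174.0, 214.0, 120.0])]
(array([447.9, -10.4, -80.9]), np.float64(46.0), [(5620, 14905)])
[(0.85, [221.0, 186.0], [422.0, 97.0]), (0.79, [217.0, 143.0], [490.0, 92.0]), (0.62, [252.0, 163.0], [456.0, 43.0]), (0.6, [301.0, 167.0], [444.0, -31.0]), (0.59, [325.0, 163.0], [447.0, -68.0])]
```

View pics/w2.png

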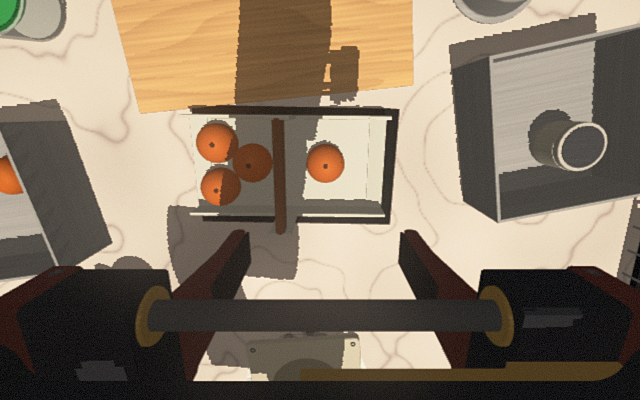

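All four halves lie in the tray: (217,143), (221,186), (252,163) and (325,163). The bar is at (279,175). The dark mat shows a bit more on the right side, so the tray stands slightly left of its middle.

```bash
python3 -m jog '[[0,-0.5,0.5,0,0,0,1],[0,-0.5,0.7,0,0,0,1],[0,-0.42,0.7,0,0,0,1],[0,0,0.7,0,0,0,1],[0,0,0.7,0,0,0,1],[0,0,0.7,0,0,0,1],[0,0,0.7,0,0,0,1],[0,0,0.5,0,0,0,1],[0,0,0.3,0,0,0,1],[0,0,0.12,0,0,0,1],[0,0,0,0,0,0,1],[0,0,0,0,0,0,1]]'
python3 -c "
from h import *
go([448,-10.5,97],-4.3)"
```

```text
t: 32.1
ee_pos: [449.4, -10.7, 97.0]
orientation: [3.139, -0.118, 0.002]
ft_force: [-0.8, -0.5, -0.7]
width: 87.6
grasp_force: 0.0
shift [-0.03 -0.   -0.  ] yaw -4.3 tilt 0.1 turnz -0.00 pos [449.4 -10.7  97. ]
```

```bash
python3 -m jog '[[0,0,0,0,0,0,0],[0,0,0,0,0,0,0],[0,0,0,0,0,0,0],[0,0,0,0,0,0,0],[0,0,0,0,0,0,0],[0,0,0,0,0,0,0],[0,0,0,0,0,0,0],[0,0,0,0,0,0,0],[0,0,0,0,0,0,0],[0,0,0,0,0,0,0],[0,0,-0.1,0,0,0,0],[0,0,-0.2,0,0,0,0],[0,0,-0.3,0,0,0,0],[0,0,-0.3,0,0,0,0],[0,0,-0.3,0,0,0,0],[0,0,-0.3,0,0,0,0],[0,0,0,0,0,0,0],[0,0,0,0,0,0,0]]'
python3 - <<'E'
from h import *
o=ctrl.get_obs();print(o['width'],o['grasp_force'],np.round(o['moment'],2))
for c in ['scene','side']:
    optics.get_image(c); C=cam(c)
    print(c,[(round(r['conf'],2),cen(r['pixels']).round(0).tolist(),onz(C,cen(r['pixels']),80)[0].round(0)[:2].tolist()) for r in optics.masks_of('half1',c) if r['conf']>.3])
    r=optics.masks_of('tray',c)[0]; print(fit([(C,r['pixels'])],TRAY,(448,-10,-.075),63))
E
```

```text
t: 33.9
ee_pos: [448.9, -10.6, 156.7]
orientation: [3.139, -0.118, 0.002]
ft_force: [-0.7, 0.7, -6.9]
width: 11.6
grasp_force: 30.0
11.625189654782197 29.99320685863495 [-0.05 -0.02  0.02]
scene [(0.75, [345.0, 195.0], [486.0, 95.0]), (0.56, [332.0, 167.0], [448.0, -66.0]), (0.56, [346.0, 182.0], [449.0, 36.0]), (0.54, [364.0, 190.0], [421.0, 98.0])]
(array([448.6, -11.8, -87.8]), np.float64(25.1), [(1226, 2390)])
side [(0.74, [357.0, 209.0], [418.0, 100.0]), (0.67, [337.0, 204.0], [487.0, 96.0]), (0.59, [351.0, 194.0], [452.0, 43.0]), (0.52, [362.0, 175.0], [440.0, -56.0])]
(array([447.5, -13.1, -61.5]), np.float64(35.2), [(1504, 1824)])
```

```bash
python3 -m jog '[[0,0,-0.2,0,0,0,0],[0,0,-0.4,0,0,0,0],[0,0,-0.5,0,0,0,0],[0,-0.1,-0.5,0,0,0,0],[-0.05,-0.2,-0.4,0,0,0,0],[-0.09,-0.3,-0.2,0,0,0,0],[-0.09,-0.4,0,0,0,0,0],[-0.09,-0.43,0,0,0,0,0],[-0.09,-0.43,0,0,0,0,0],[-0.09,-0.43,0,0,0,0,0],[-0.09,-0.43,0,0,0,0,0],[-0.09,-0.43,0,0,0,0,0],[-0.09,-0.43,0,0,0,0,0],[-0.09,-0.43,0,0,0,0,0],[-0.09,-0.43,0,0,0,0,0],[-0.09,-0.43,0,0,0,0,0],[-0.09,-0.4,0,0,0,0,0],[-0.04,-0.3,0,0,0,0,0],[0,-0.2,0,0,0,0,0],[0,0,0,0,0,0,0]]'
python3 - <<'E'
from h import *
go([420,220,240]); o=ctrl.get_obs(); print(o['width'],np.round(o['qpos'],2))
C,im,o=grab('side','s1'); 
print([(round(r['conf'],2),cen(r['pixels']).round(0).tolist(),onz(C,cen(r['pixels']),160)[0].round(0)[:2].tolist()) for r in optics.masks_of('half1','side') if r['conf']>.3])
# mat
for c in ['scene','side']:
    C,im,_=grab(c,'m_'+c)
    for r in optics.masks_of('mat',c)[:2]:
        m=r['pixels']; print(c,round(r['conf'],2),np.round(r['extent']).tolist(),fit([(C,m)],[box(-95,95,-160,160,0,3)],(448,-10,0),0))
E
```

```text
t: 36.2
ee_pos: [419.4, 223.8, 244.2]
orientation: [-3.139, 0.116, -0.0]
ft_force: [0.2, -0.4, -6.6]
width: 11.7
grasp_force: 30.0
shift [0.02 0.09 0.11] yaw -4.2 tilt 0.0 pos [419.4 223.8 244.2]
11.677847384507528 [0.47 0.17 1.93 0.   1.04 2.11]
[(0.79, [348.0, 255.0], [391.0, 330.0]), (0.72, [342.0, 236.0], [424.0, 273.0]), (0.66, [325.0, 247.0], [459.0, 325.0]), (0.43, [354.0, 213.0], [411.0, 179.0])]
scene 0.81 [339.0, 198.0, 80.0, 60.0] (array([454.4, -21.1, -43.8]), np.float64(10.3), [(543, 2783)])
side 0.82 [378.0, 183.0, 33.0, 20.0] (array([ 411.2, -235.3,  504.6]), np.float64(110.3), [(2485, 508)])
```

View pics/s1.png

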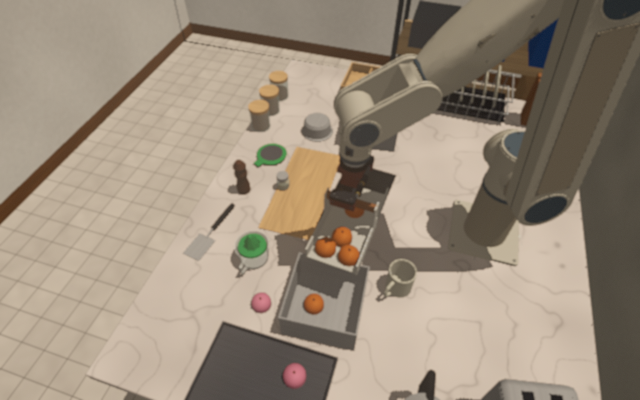

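All four halves are still in the level tray, held over the edge of the left bin: (325,247), (348,255), (342,236) and one behind at (354,210). Next I check the wrist joints for the tip.

Run:
```python
from h import *
o=ctrl.get_obs(); M=R.from_rotvec(o['orientation']).as_matrix()
for yawadd in (0,10,20):
  for th in (0,15,30,45,55,65):
    R0=R.from_euler('z',yawadd,degrees=True).as_matrix()@M
    ax=R0[:,0]; Rd=R.from_rotvec(-np.radians(th)*ax).as_matrix()@R0
    c,s=np.cos(np.radians(th)),np.sin(np.radians(th))
    tcp=np.array([420,370-(150*c-85*s),150+150*s+85*c]); wc=tcp-Rd[:,2]*250; q1=np.arctan2(wc[1],wc[0])
    out=[]
    for q23 in (1.9,2.2):
        W=R.from_euler('y',-q23).as_matrix()@R.from_euler('z',-q1).as_matrix()@Rd@R.from_euler('z',-90,degrees=True).as_matrix()
        e=R.from_matrix(W).as_euler('ZYZ'); out.append(e.round(2).tolist())
    print(yawadd,th,tcp.round(),wc.round(),round(q1,2),out)
```

```text
0 0 [420. 220. 235.] [420. 220. 485.] 0.48 [[-0.0, 1.24, 2.13], [-0.0, 0.94, 2.13]]
0 15 [420. 247. 271.] [425. 312. 512.] 0.63 [[-0.2, 1.42, 2.33], [-0.22, 1.12, 2.39]]
0 30 [420. 283. 299.] [430. 407. 515.] 0.76 [[-0.34, 1.64, 2.45], [-0.35, 1.36, 2.55]]
0 45 [420. 324. 316.] [433. 500. 493.] 0.86 [[-0.46, 1.89, 2.51], [-0.44, 1.61, 2.64]]
0 55 [420. 354. 322.] [436. 558. 465.] 0.91 [[-0.54, 2.05, 2.51], [-0.48, 1.79, 2.67]]
0 65 [420. 384. 322.] [437. 610. 427.] 0.95 [[-0.63, 2.21, 2.48], [-0.53, 1.96, 2.67]]
10 0 [420. 220. 235.] [420. 220. 485.] 0.48 [[-0.0, 1.24, 1.95], [-0.0, 0.94, 1.95]]
10 15 [420. 247. 271.] [414. 312. 512.] 0.65 [[-0.23, 1.39, 2.18], [-0.25, 1.09, 2.25]]
10 30 [420. 283. 299.] [408. 407. 515.] 0.78 [[-0.4, 1.59, 2.32], [-0.41, 1.31, 2.44]]
10 45 [420. 324. 316.] [403. 500. 493.] 0.89 [[-0.54, 1.82, 2.39], [-0.52, 1.56, 2.54]]
10 55 [420. 354. 322.] [400. 557. 465.] 0.95 [[-0.63, 1.98, 2.39], [-0.58, 1.73, 2.57]]
10 65 [420. 384. 322.] [398. 609. 427.] 0.99 [[-0.73, 2.13, 2.37], [-0.64, 1.9, 2.58]]
20 0 [420. 220. 235.] [420. 220. 485.] 0.48 [[-0.0, 1.24, 1.78], [-0.0, 0.94, 1.78]]
20 15 [420. 247. 271.] [403. 309. 512.] 0.66 [[-0.25, 1.35, 2.02], [-0.28, 1.06, 2.1]]
20 30 [420. 283. 299.] [386. 403. 515.] 0.81 [[-0.45, 1.53, 2.19], [-0.47, 1.26, 2.32]]
20 45 [420. 324. 316.] [372. 494. 493.] 0.93 [[-0.61, 1.75, 2.27], [-0.6, 1.5, 2.44]]
20 55 [420. 354. 322.] [365. 551. 465.] 0.99 [[-0.71, 1.9, 2.28], [-0.67, 1.67, 2.48]]
20 65 [420. 384. 322.] [359. 602. 427.] 1.03 [[-0.83, 2.04, 2.26], [-0.75, 1.83, 2.49]]
```

```bash
python3 -m jog '[[0,0,0,0,0,-0.3,0],[0,0,0,0,0,-0.5,0],[0,0,0,0,0,-0.6,0],[0,0,0,0,0,-0.6,0],[0,0,0,0,0,-0.6,0],[0,0,0,0,0,-0.6,0],[0,0,0,0,0,-0.5,0],[0,0,0,0,0,-0.4,0],[0,0,0,0,0,-0.2,0],[0.15,0.03,0,0,0,0,0],[0.25,0.05,0,0,0,0,0],[0.3,0.06,0,0,0,0,0],[0.35,0.06,0,0,0,0,0],[0.35,0.06,0,0,0,0,0],[0.3,0.06,0,0,0,0,0],[0.2,0.05,0,0,0,0,0],[0.15,0.02,0,0,0,0,0],[0,0,0,0,0,0,0],[0,0,0,0,0,0,0]]'
python3 - <<'E'
from h import *
o=ctrl.get_obs(); go([501,240,240],22,o); print(np.round(o['qpos'],2))
# rows: 4.5 deg-per-row tilt plan about tool x, lip kept in place, from actual pose
M=R.from_rotvec(o['orientation']).as_matrix(); ey=-M[:,1]; ey[2]=0; ey/=np.linalg.norm(ey)
lip=np.array([427,426,0])-50*ey
prev=None
for th in (0,12,24,36,48,60):
    c,s=np.cos(np.radians(th)),np.sin(np.radians(th))
    t=lip-ey*(150*c-85*s)+np.array([0,0,150+150*s+85*c])
    Rt=R.from_rotvec(-np.radians(th)*M[:,0]).as_matrix()@M
    Rm=R.from_rotvec(-np.radians(max(th-6,0))*M[:,0]).as_matrix()@M
    if prev is not None: print(th,t.round(),'shift in mid-tool axes',(Rm.T@(t-prev)/40).round(2),'turn sign', (M.T@(-M[:,0])).round(1))
    else: print('start',t.round())
    prev=t
E
```

```text
t: 38.4
ee_pos: [501.0, 238.4, 244.1]
orientation: [3.086, 0.586, -0.001]
ft_force: [-0.8, 1.1, -6.5]
width: 11.9
grasp_force: 30.0
shift [ 0.01 -0.04  0.1 ] yaw 21.5 tilt 0.0 turnz -0.09 pos [501.  238.4 244.1]
[0.42 0.3  1.77 0.   1.08 1.62]
start [500. 240. 235.]
12 [493. 259. 264.] shift in mid-tool axes [-0.   -0.44 -0.78] turn sign [-1.  0. -0.]
24 [483. 284. 289.] shift in mid-tool axes [-0.   -0.44 -0.78] turn sign [-1.  0. -0.]
36 [471. 313. 307.] shift in mid-tool axes [-0.   -0.44 -0.78] turn sign [-1.  0. -0.]
48 [459. 345. 318.] shift in mid-tool axes [-0.   -0.44 -0.78] turn sign [-1.  0. -0.]
60 [446. 378. 322.] shift in mid-tool axes [-0.   -0.44 -0.78] turn sign [-1.  0. -0.]
```

```bash
python3 -m jog '[[0,-0.11,-0.1,-0.4,0,0,0],[0,-0.11,-0.19,-0.5,0,0,0],[0,-0.11,-0.19,-0.5,0,0,0],[0,-0.11,-0.19,-0.5,0,0,0],[0,-0.11,-0.19,-0.5,0,0,0],[0,-0.11,-0.19,-0.5,0,0,0],[0,-0.11,-0.19,-0.5,0,0,0],[0,-0.11,-0.19,-0.5,0,0,0],[0,-0.11,-0.19,-0.5,0,0,0],[0,-0.11,-0.19,-0.5,0,0,0],[0,-0.11,-0.19,-0.5,0,0,0],[0,-0.11,-0.19,-0.5,0,0,0],[0,-0.11,-0.19,-0.5,0,0,0],[0,-0.11,-0.19,-0.5,0,0,0]]'
python3 - <<'E'
from h import *
o=ctrl.get_obs(); go([465,328,313],None,o); print(np.round(o['qpos'],2),o['width'])
C,im,o=grab('side','s2')
E
```

```text
t: 39.8
ee_pos: [467.5, 323.8, 319.7]
orientation: [2.384, 0.452, 0.171]
ft_force: [0.8, 0.1, -6.0]
width: 12.0
grasp_force: 30.0
shift [-0.02 -0.2   0.05] yaw 21.5 tilt 41.4 pos [467.5 323.8 319.7]
[ 0.9   0.43  1.56 -0.61  1.56  2.23] 11.967340318046046
```

View pics/s2.png

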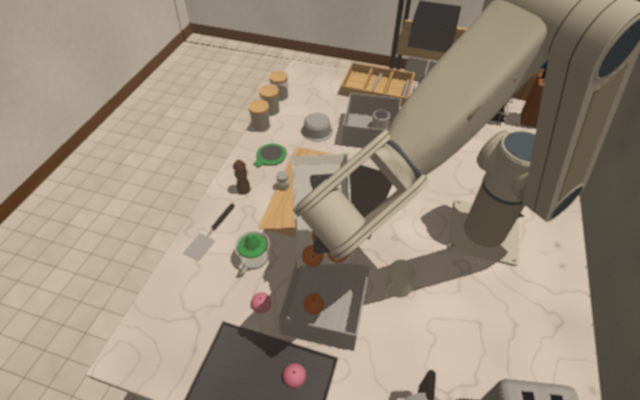

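At 41° tilt the halves still show near the lip, at (313,257) and (337,255), above the bin. I keep tipping.

```bash
python3 -m jog '[[0,-0.11,-0.19,-0.5,0,0,0],[0,-0.11,-0.19,-0.5,0,0,0],[0,-0.11,-0.19,-0.5,0,0,0],[0,-0.11,-0.19,-0.5,0,0,0],[0,-0.11,-0.19,-0.5,0,0,0],[0,-0.11,-0.19,-0.5,0,0,0],[0,-0.11,-0.19,-0.5,0,0,0],[0,0,0,0,0,0,0],[0,0,0,0,0,0,0],[0,0,0,0,0,0,0],[0,0,0,0,0,0,0],[0,0,0,0,0,0,0]]'
python3 - <<'E'
from h import *
o=ctrl.get_obs(); go([446,378,322],None,o); print(np.round(o['qpos'],2),o['width'])
for c in ['scene','side']:
    C,im,o=grab(c,c+'3')
    print(c,[(round(r['conf'],2),cen(r['pixels']).round(0).tolist(),onz(C,cen(r['pixels']),25)[0].round(0)[:2].tolist()) for r in optics.masks_of('half1',c) if r['conf']>.3])
a=cv2.imread('pics/scene3.png')[130:330,290:530]; b=cv2.imread('pics/side3.png')[180:380,220:460]
cv2.imwrite('pics/c3.png',cv2.resize(np.hstack([a,b]),None,fx=1.6,fy=1.6))
E
```

```text
t: 41.05
ee_pos: [446.3, 378.7, 330.2]
orientation: [2.026, 0.383, 0.233]
ft_force: [-0.4, 0.2, -4.2]
width: 11.8
grasp_force: 30.0
shift [-0.01 -0.18  0.11] yaw 21.4 tilt 62.3 pos [446.3 378.7 330.2]
[ 1.05  0.63  1.43 -0.8   1.85  2.35] 11.783171541435689
scene [(0.82, [452.0, 263.0], [343.0, 435.0]), (0.81, [434.0, 267.0], [395.0, 427.0])]
side [(0.41, [312.0, 320.0], [448.0, 483.0])]
```

View pics/c3.png

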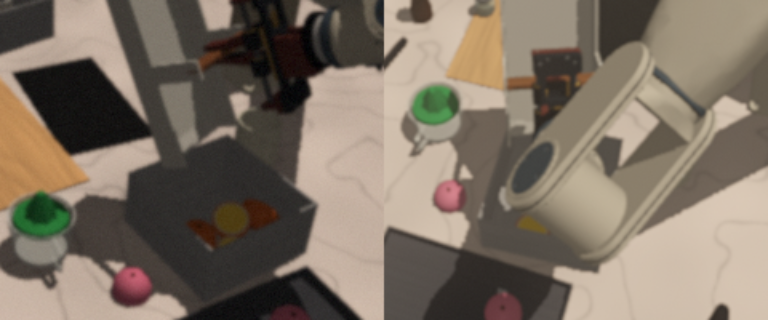

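Crop shows halves heaped in the left bin around crop (235,220), an empty tray, and the bare mat at crop (80,100). Wrist load has dropped to the empty-tray weight. Turning back level.

```bash
python3 -m jog '[[0,0.11,0.19,0.5,0,0,0],[0,0.18,0.31,0.8,0,0,0],[0,0.22,0.39,1,0,0,0],[0,0.22,0.39,1,0,0,0],[0,0.22,0.39,1,0,0,0],[0,0.22,0.39,1,0,0,0],[0,0.22,0.39,1,0,0,0],[0,0.22,0.39,1,0,0,0],[0,0.22,0.39,1,0,0,0],[0,0.22,0.39,1,0,0,0],[0,0.18,0.25,0.8,0,0,0],[0,0.07,0.1,0.3,0,0,0],[0,0,0,0,0,0,0],[0,0,0,0,0,0,0]]'
python3 - <<'E'
from h import *
o=ctrl.get_obs(); go([448,-10.5,200],-2.5,o); print(np.round(o['orientation'],3),o['width'],o['ft_force'].round(1) if hasattr(o['ft_force'],'round') else o['ft_force'])
for c in ['scene','side']:
    C,im,o=grab(c,c+'4')
    print(c,[(round(r['conf'],2),cen(r['pixels']).round(0).tolist(),onz(C,cen(r['pixels']),25)[0].round(0)[:2].tolist()) for r in optics.masks_of('half1',c) if r['conf']>.3])
    for r in optics.masks_of('mat',c)[:3]:
        print(c,round(r['conf'],2),np.round(r['extent']).tolist(),fit([(C,r['pixels'])],[box(-95,95,-160,160,0,3)],(454,-20,0),0))
a=cv2.imread('pics/scene4.png')[130:330,290:530]; b=cv2.imread('pics/side4.png')[180:380,220:460]
cv2.imwrite('pics/c4.png',cv2.resize(np.hstack([a,b]),None,fx=1.6,fy=1.6))
E
```

```text
t: 42.65
ee_pos: [503.9, 231.2, 253.8]
orientation: [3.085, 0.585, -0.001]
ft_force: [-0.8, 0.5, -4.1]
width: 11.4
grasp_force: 30.0
shift [-3.51  5.11  1.36] yaw 21.5 tilt 0.1 turnz 4.00 pos [503.9 231.2 253.8]
[ 3.085e+00  5.850e-01 -1.000e-03] 11.443469135996548 [-0.8  0.5 -4.1]
scene [(0.9, [431.0, 267.0], [402.0, 423.0]), (0.78, [451.0, 261.0], [340.0, 427.0]), (0.63, [460.0, 267.0], [335.0, 457.0]), (0.6, [431.0, 281.0], [436.0, 465.0])]
scene 0.84 [331.0, 199.0, 68.0, 61.0] (array([461.4, -21.2, -15.7]), np.float64(74.2), [(2340, 994)])
side [(0.72, [314.0, 319.0], [444.0, 479.0]), (0.53, [333.0, 305.0], [404.0, 421.0]), (0.53, [344.0, 326.0], [357.0, 475.0]), (0.52, [349.0, 314.0], [351.0, 434.0])]
side 0.85 [369.0, 201.0, 56.0, 74.0] (array([440.1, -22.9, -91.9]), np.float64(21.0), [(1083, 2659)])
```

View pics/c4.png

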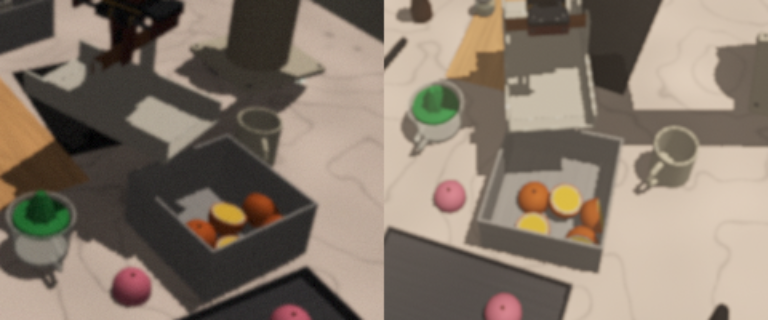

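The crop shows five oranges in the left bin, the earlier one plus our four: crop (534,198), (565,200), (594,213), (532,228) and (580,240). The tray is empty. Next I measure the mat from the earlier unobstructed view.

Run:
```python
from h import *
C=cam('scene'); im=cv2.imread('pics/scene3.png').max(2)
m=(im<40).astype(np.uint8); n,l,st,ce=cv2.connectedComponentsWithStats(m)
k=l[195,340]; mm=l==k; print(k,st[k],im[195,340])
print(fit([(C,mm)],[box(-95,95,-160,160,0,3)],(454,-20,0),0))
print(onz(C,np.array([[297.5,175.6],[342.5,166.3],[383.8,213.1],[336.9,224.4]]),3).round(0)[:,:2])
go([448,-10.5,200],-2.5)
```

```text
268 [ 300  168   84   58 2788] 19
(array([439.7, -21.7, -52.2]), np.float64(9.2), [(484, 2788)])
[[ 521. -182.]
 [ 349. -170.]
 [ 369.  138.]
 [ 527.  126.]]
shift [-3.53  5.13  1.35] yaw 21.6 tilt 0.0 turnz 4.01 pos [503.9 232.4 254. ]
```

```bash
python3 -m jog '[[0,0,0,0,0,0.6,0],[0,0,0,0,0,0.8,0],[0,0,0,0,0,0.9,0],[0,0,0,0,0,0.9,0],[0,0,0,0,0,0.6,0],[0,0,0,0,0,0.3,0],[0,0.1,0,0,0,0,0],[-0.1,0.4,0,0,0,0,0],[-0.1,0.55,0,0,0,0,0],[-0.1,0.6,0,0,0,0,0],[-0.1,0.6,0,0,0,0,0],[-0.1,0.6,0,0,0,0,0],[-0.1,0.6,0,0,0,0,0],[-0.1,0.6,0,0,0,0,0],[-0.1,0.6,0,0,0,0,0],[-0.1,0.6,0,0,0,0,0],[-0.1,0.55,0,0,0,0,0],[-0.1,0.4,0,0,0,0,0],[-0.02,0.17,0,0,0,0,0],[0,0,0,0,0,0,0]]'
python3 -c "
from h import *
go([446,-20,97],-3)"
```

```text
t: 44.95
ee_pos: [445.1, -21.2, 253.9]
orientation: [3.14, -0.087, 0.0]
ft_force: [-1.0, 0.8, -4.5]
width: 12.0
grasp_force: 30.0
shift [ 0.02 -0.03  3.92] yaw -3.2 tilt 0.0 turnz -0.03 pos [445.1 -21.2 253.9]
```

```bash
python3 -m jog '[[0,0,0.3,0,0,0,0],[0,0,0.6,0,0,0,0],[0,0,0.6,0,0,0,0],[0,0,0.6,0,0,0,0],[0,0,0.6,0,0,0,0],[0,0,0.5,0,0,0,0],[0,0,0.3,0,0,0,0],[0,0,0.2,0,0,0,0],[0,0,0.1,0,0,0,0],[0,0,0.05,0,0,0,0],[0,0,0,0,0,0,0],[0,0,0,0,0,0,0]]'
python3 - <<'E'
from h import *
go([446,-20,97],-3)
C,im,_=grab('scene','scene5'); r=optics.masks_of('tray','scene'); print([x['conf'] for x in r]); print(fit([(C,r[0]['pixels'])],TRAY,(445,-20,-.05),5))
C,im,_=grab('side','side5')
a=cv2.imread('pics/scene5.png')[130:330,260:500]; b=cv2.imread('pics/side5.png')[130:330,260:500]
cv2.imwrite('pics/c5.png',cv2.resize(np.hstack([a,b]),None,fx=1.6,fy=1.6))
E
```

```text
t: 46.15
ee_pos: [446.1, -20.3, 100.4]
orientation: [3.14, -0.085, 0.002]
ft_force: [-0.7, -0.2, -3.4]
width: 11.7
grasp_force: 30.0
shift [-0.   -0.01  0.08] yaw -3.1 tilt 0.1 turnz -0.02 pos [446.1 -20.3 100.4]
[0.81]
(array([445.9, -20.9, -63.4]), np.float64(5.9), [(329, 3146)])
```

View pics/c5.png

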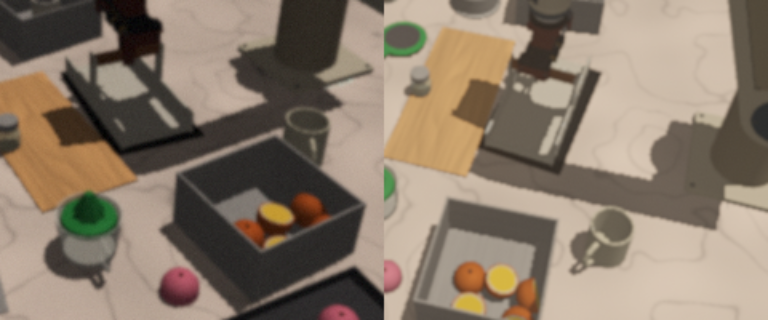

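The tray hovers squarely over the mat and is empty. The board is clear and all the halves are in the left bin. I lower the last 3 mm, release and retreat.

```bash
python3 -m jog '[[0,0,0.04,0,0,0,0],[0,0,0.04,0,0,0,0],[0,0,0,0,0,0,0],[0,0,0,0,0,0,0.3],[0,0,0,0,0,0,0.6],[0,0,0,0,0,0,0.6],[0,0,0,0,0,0,0.6],[0,0,0,0,0,0,0.6],[0,0,0,0,0,0,0.6],[0,0,-0.3,0,0,0,0.6],[0,0,-0.8,0,0,0,0.6],[0,0,-1,0,0,0,0.6],[0,0,-1,0,0,0,0.6],[0,0,-1,0,0,0,0.6],[0,0,-1,0,0,0,0.6],[0,0,-0.8,0,0,0,0.6],[0,0,0,0,0,0,0.6],[0,0,0,0,0,0,0.6]]'
python3 - <<'E'
from h import *
C,im,o=grab('wrist','w6'); r=optics.masks_of('tray','wrist'); print([x['conf'] for x in r]); 
print(fit([(C,r[0]['pixels'])],TRAY,(445,-20,-.05),3))
C,im,_=grab('side','side6'); print([(round(r['conf'],2),onz(C,cen(r['pixels']),25)[0].round(0)[:2].tolist()) for r in optics.masks_of('half1','side') if r['conf']>.3])
E
```

```text
t: 48.1
ee_pos: [445.5, -20.3, 333.6]
orientation: [3.14, -0.085, 0.003]
ft_force: [-0.6, 0.5, 0.1]
width: 53.1
grasp_force: 0.0
[0.95]
(array([445.7, -20.3, -53.7]), np.float64(6.4), [(877, 18561)])
[(0.76, [445.0, 478.0]), (0.73, [352.0, 433.0]), (0.69, [358.0, 476.0]), (0.64, [405.0, 422.0])]
```

View pics/w6.png

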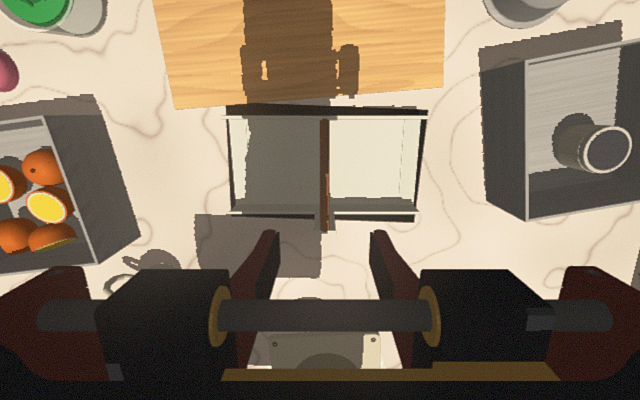

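The tray stands empty and level at the middle of the mat, around (325,160). Five halves lie in the left bin, at (3,183), (43,168), (47,207), (15,235) and (52,238). Handing in.

```bash
python3 -c "
from workcell import ctrl
print(ctrl.close_job())"
```

```text
the job is handed in; nothing more can be done
None
```

All four orange halves were tipped from the tray into the left bin with the earlier half, the empty tray is back level in the middle of its mat, and the job is handed in, though the hand-in call gave no verdict.

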